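# Check the griddle plate, then hold its lock plunger back

### The job

Take the infrared thermometer out of its holder and take a reading from the griddle plate: hold it upright, lens down, about 5 cm above the round flat boss in the middle of the plate, and keep it still there for two seconds. Then lower it upright all the way back into its holder before letting go of it. Last, pull the griddle's sprung lock plunger straight up by its knob as far as it goes and finish while still gripping it, holding it fully back so that the plate could be lifted out; leave the pepper drum, the tin and the spice jar where they are.

Things in the scene. Friction and masses are not known exactly. Their poses are not given: they have to be found in the camera images.
- thermometer: infrared thermometer, a grey upright stick loose in its holder, 24 (its x) by 36 (y) by 130 mm tall, 0.11 kg; black nose, 20 by 28 mm, over its lowest 22 mm. Origin: centre of its underside, where the lens is, looking along -z; z runs up the stick. Screen and button on its -x face need no pressing. Grip it 50 to 125 mm above the origin, best across the 24 mm (along x)
- aim (a point): point of the thermometer's line of sight 50 mm straight ahead of (below) its lens, the distance at which it reads best; put it on plate_spot
- holder_in (a point): centre of the inner floor of the holder, a white open-topped box fixed to the worktop, outside 54 (x) by 66 (y) by 45 mm tall, walls 4 mm thick; axes as the holder's, z up. The thermometer stands in it, its x along the holder's x, 11 mm free on every side
- griddle: low table griddle fixed to the worktop, aluminium case 150 mm (its x) by 200 mm (its y) and 46 mm tall, with a ridged dark cast plate on top, top about 58 mm above the worktop. Origin: centre of its underside; the heat dial is on its front (-x) face; the lock plunger is at its -y end. Its z is up
- plate_spot (a point): middle of the round flat boss (40 mm across) in the middle of the griddle plate, on its top, 59 mm above the worktop
- plunger (a joint): travel of the lock plunger, m: 0 seated in the hole of the plate's tongue, 0.015 pulled fully up against its stop; the pin leaves the hole at 0.008. A spring pushes it back down, with about 5 N at 0 rising to 10 N at 0.015
- plunger_knob (a point): middle of the plunger's knob, an upright black cylinder 26 mm across, 34 mm tall, at the griddle's -y end; moves up with the plunger; 94 mm above the worktop when seated. Below it a 16 mm collar stands on a steel bridge, 58 (griddle x) by 30 mm, top 67 mm above the worktop; its two screw heads, 25 mm from the knob's axis along griddle x, reach 69.5 mm
- pepper_drum: bystander: striped pepper drum, 46 mm across, 98 mm tall, loose, origin at the centre of its underside
- tin: bystander: squat food tin, 75 mm across, 58 mm tall, loose, origin at the centre of its underside
- spice_jar: bystander: small spice jar with screw lid, 46 mm across, 98 mm tall, loose, origin at the centre of its underside
There are look-alikes about, which are no part of the job. Several things have the shape of the thermometer; the one meant has the colours described above.

How it is judged (in metres and radians):
On the way, in this order (a step that is already met when the one before it is completed fails the run):
1. the thermometer, held by the fingers and upright, aims at the boss from about 5 cm above and is kept still for over a second (horizontal distance between aim and plate_spot below 0.02 m and z of thermometer in the frame of plate_spot between 0.025 and 0.085 m and angle between thermometer's own z axis and vertical below 0.3 rad and contact force between the fingers and thermometer above 0.5 N and linear speed of thermometer below 0.03 m/s and angular speed of thermometer below 0.3 rad/s), for 1.2 s.
2. still gripped, the thermometer is lowered to within 15 mm of the floor of its holder (horizontal distance between thermometer and holder_in below 0.022 m and z of thermometer in the frame of holder_in below 0.015 m and angle between thermometer's own z axis and vertical below 0.35 rad and contact force between the fingers and thermometer above 0.5 N), for 0.1 s.
3. the thermometer is let go, standing in its holder (horizontal distance between thermometer and holder_in below 0.022 m and z of thermometer in the frame of holder_in below 0.015 m and angle between thermometer's own z axis and vertical below 0.35 rad and contact force between the fingers and thermometer below 0.1 N and linear speed of thermometer below 0.05 m/s), for 0.2 s.
At the end, for the whole second after the job is handed in: Fingers grip the plunger knob (over 2 N), holding it still at 12 mm or more of its 15 mm travel, nothing propping it; thermometer released, at rest in its holder (within 22 mm of its middle, foot within 15 mm of the floor, lean under 0.35 rad); bystanders moved under 30 mm (value of joint plunger above 0.012 m and contact force between the fingers and plunger above 2 N and contact force between each of plunger, the fingers and thermometer below 0.1 N and velocity of joint plunger between -0.01 and 0.01 m/s and horizontal distance between thermometer and holder_in below 0.022 m and z of thermometer in the frame of holder_in below 0.015 m and angle between thermometer's own z axis and vertical below 0.35 rad and linear speed of thermometer below 0.03 m/s and distance of each of pepper_drum, tin, spice_jar from where it was at the start of the episode below 0.03 m); the arm keeps its last pose, push and grip.
It fails at once if a bystander (pepper drum, tin or spice jar) is knocked more than 30 mm or tipped over (distance of any of pepper_drum, tin, spice_jar from where it was at the start of the episode above 0.03 m or angle between any of pepper_drum, tin, spice_jar's own z axis and vertical above 0.5 rad).
It also fails if it takes over 72 s, if anything falls off the work surface, if the arm or the gripper's body presses on something with over 40 N, if the wrist force passes 120 N, or if a joint passes its speed limit or range.

### The arm

A 7-joint arm with a two-finger parallel gripper is mounted at the origin on a cart in front of the work surface, level with it; the furniture and walls round the work are solid. World frame = base frame: x ahead of the robot, y to its left, z up, the work surface at z = 0. Lengths are in m, angles in degrees, forces in N, time in s.
With the tool pointing down it reaches from about 0.35 to 0.9 m from the base axis. Payload 19.9 kg.
Tool frame: the origin (TCP) lies at the very end of the fingers, on their centre line; the grasp point (between the pads) lies 19 mm behind it (arm.hold_point_z is the z of the grasp point in the tool frame, in m); z points along the fingers, y is the direction in which the jaws open and shut (so a half turn about z gives the same grasp; the last joint's range is limited). The gripper opens to 85 mm and grips with 20 to 120 N. Pads are 22 mm wide; open, the fingers measure 114 mm over their backs; the gripper's body (76 mm by 85 mm) begins 54 mm behind the grasp point. The pads swing forward as they close: fully open they stand 13 mm farther back than shut.
Start: joints at [63.111, 23.915, -0.59, 92.452, 0.269, 63.638, -3.037], TCP at [0.259, -0.569, 0.231] pointing down, gripper open.
Joint ranges: [-161.28, 161.28], [-22.2, 115.67], [-73.04, 71.86], [3.21, 147.25], [-68.34, 248.33], [10.77, 114.83], [-161.83, 161.83]. Speed limits (degrees/s): [108.29, 108.29, 136.94, 136.94, 172.46, 172.46, 172.46].

### API

Orientations are given as [roll, pitch, yaw] about the fixed x, y, z axes, in that order (R = Rz(yaw) Ry(pitch) Rx(roll)).
In Python, from workcell import arm gives the robot as it stands.
- The arm moves only by the shell command python3 -m pendant 'ROWS' [OPENING] [FORCE]. ROWS is JSON, a list of rows, each a list of 4 numbers: the shift along the tool's x, y, z in mm, then the turn about the tool's z in rad. A call has 1 to 12 rows; each row shifts and turns the pose as measured when the row begins, along the tool's axes as they then stand; what a row does not reach is not made up. A row lasts 1/8 s, in which the tool goes at most 62.5 mm and 10.7 degrees, less where a joint would pass 70% of its speed; a pose out of reach is approached as far as the arm can. A call is refused whole if a number of a shift passes 62.5 or a number of a turn 0.188, either way. A call with a gripper value outside its range is refused whole. OPENING is the opening, from 0 (shut) to 1 (fully open), set as the call begins (- or left out, the last holds). The fingers move at their own pace and stop on an object; FORCE is the grip in N (left out, the last holds). Time passes only in rows, so rows that do not move let the fingers close. It gives the time, the measured TCP pose, the force and the opening at its end, in the units of the state.
- arm.state(): the state, without advancing time (a new reading comes with each control period).
- arm.get_image(name): name is "scene" or "top" or "wrist"; returns a dict with "image" (400x640x3 uint8, red, green, blue), "intrinsics" (3x3 intrinsics, pixels), "pose" (4x4, takes a point from camera to world coordinates); the wrist camera has in their place "tool_from_camera" (4x4, takes a point from camera to tool coordinates, whose origin is the TCP and whose axes are the flange's). Camera axes: x right, y down, z forward; pixel columns grow to the right and rows downward; lengths in m; the calibration is good to about 2 mm. A picture is of the moment at which its call begins: read the wrist's pose just before it. There is no depth.
- arm.hand_in(): hands the job in, once; it reports no verdict.
Trained networks look in a picture, given as the dict that the camera call returned (one of the last four; its "shot" number tells which), for a name from the list of things; names that differ only in an ending like _2 or _b are one class to them, and where a whole thing is asked for, a point or a joint stands for the part that bears it (a point fixed in the world has none). Each returns a list of dicts, best first, with "score" (0 to 1); they miss things now and then, are a little off and sometimes report something else, mostly with a low value. They report only what shows in the picture. A call takes as long as a camera call. They do not tell look-alikes from the thing itself.
- arm.look_for(thing, picture): "position" ([x, y, z] in m, in the coordinates of the camera as it stood for that picture, good to about 4 mm: the middle of the surface that is visible of it).
- arm.trace(thing, picture): "mask" (400x640 bool, what is visible of it).
The state is a dict: "t": time; "q": joint angles; "dq": joint speeds; "tau": joint torques, N m; "eef_pos": TCP position; "orientation": TCP orientation; "wrist_force": force on the tool from outside, world axes, zero at the start; "ft_torque": the same for the moment, N m; "finger_gap": opening from 0.0 (shut) to 1.0 (fully open).
Only numpy, scipy, OpenCV 4.12 (cv2) and the standard library are available. Lean on these libraries where they do the work, as an engineer would, in place of code of your own. Each camera call takes 0.05 s, during which the arm holds its last target. There are 200 camera calls.

## Working session

There is one attempt and no reset: what is moved stays moved. The work goes in short steps, Python scripts to look and compute and a shell command to move; the robot and the scene stay as the last step left them, time stands still between calls to the robot, and variables do not carry over. Pictures are saved under pics/ and viewed, on a budget of 10 in all, crops included, one or two more only if the job needs it, and the job is handed in when it is done.

```bash
mkdir -p pics; cat > h.py <<'E'
import numpy as np, cv2
from workcell import arm
from scipy.spatial.transform import Rotation as R
def tool():
    s=arm.state(); T=np.eye(4); T[:3,:3]=R.from_euler('xyz',s['orientation'],degrees=True).as_matrix(); T[:3,3]=s['eef_pos']; return T
def shot(n):
    T=tool(); p=arm.get_image(n); P=np.array(p['pose']) if 'pose' in p else T@np.array(p['tool_from_camera']); return p,P
def save(p,f): cv2.imwrite('pics/'+f,cv2.cvtColor(p['image'],cv2.COLOR_RGB2BGR))
def find(name,p,P):
    return [(round(d['score'],2),np.round((P@np.r_[d['position'],1])[:3],3)) for d in arm.look_for(name,p)]
def ray(p,P,u,v,z):
    d=P[:3,:3]@np.linalg.inv(p['intrinsics'])@[u,v,1]; return np.round(P[:3,3]+d*(z-P[2,3])/d[2],4)
def proj(p,P,X):
    c=np.linalg.inv(P)@np.r_[X,1]; k=np.array(p['intrinsics'])@c[:3]; return np.round(k[:2]/k[2],1)
E
python3 - <<'E'
from h import *
print(arm.state())
for n in ['scene','top']:
    p,P=shot(n); save(p,n+'1.png'); print(n,P[:3,3])
    for k in ['thermometer','griddle','plunger_knob','plate_spot','holder_in','pepper_drum','tin','spice_jar']:
        print(k,find(k,p,P))
E
```

```text
{'t': 0.0, 'q': array([63.10935583, 23.94744839, -0.59199043, 92.48653834,  0.27099084,
       63.63967132, -3.03870041]), 'dq': array([ 0.15174365,  0.06783965,  0.04177504, -0.04583297, -0.04964362,
       -0.03735482, -0.00261134]), 'tau': array([ 3.03271472e-04, -8.64458084e+01,  6.78860787e-01, -4.34899306e+01,
        1.90030894e-02,  7.36471295e-03, -7.49994388e-05]), 'eef_pos': array([ 0.25915728, -0.56833626,  0.23065915]), 'orientation': array([-1.79927954e+02,  6.20429368e-03,  2.45136110e+01]), 'wrist_force': array([-0.36418533, -0.12910741,  0.69651677]), 'ft_torque': array([-0.00934621,  0.05961416, -0.03884958]), 'finger_gap': 1.0023436452184773}
scene [-0.19828875 -0.89126505  0.59065533]
thermometer [(0.94, array([0.56 , 0.178, 0.069])), (0.76, array([0.461, 0.155, 0.094])), (0.72, array([0.523, 0.247, 0.111])), (0.61, array([0.575, 0.077, 0.073]))]
griddle [(0.77, array([ 0.414, -0.132,  0.052]))]
plunger_knob [(0.43, array([0.669, 0.032, 0.059]))]
plate_spot [(0.87, array([ 0.416, -0.132,  0.054]))]
holder_in [(0.83, array([0.456, 0.136, 0.026])), (0.45, array([0.459, 0.156, 0.096]))]
pepper_drum [(0.73, array([0.67 , 0.03 , 0.058])), (0.46, array([ 0.413, -0.155,  0.101]))]
tin [(0.54, array([0.685, 0.148, 0.037])), (0.32, array([0.458, 0.137, 0.026]))]
spice_jar [(0.91, array([ 0.396, -0.435,  0.055]))]
top [ 0.45031011 -0.08563344  1.18795318]
thermometer [(0.79, array([0.52 , 0.24 , 0.113])), (0.7, array([0.467, 0.151, 0.134])), (0.69, array([0.564, 0.167, 0.114])), (0.59, array([0.584, 0.082, 0.124]))]
griddle [(0.71, array([ 0.447, -0.081,  0.056])), (0.41, array([0.472, 0.15 , 0.019]))]
plunger_knob []
plate_spot [(0.91, array([ 0.442, -0.08 ,  0.052]))]
holder_in [(0.64, array([ 0.412, -0.154,  0.116])), (0.62, array([0.473, 0.15 , 0.015])), (0.4, array([ 0.448, -0.08 ,  0.052]))]
pepper_drum [(0.68, array([0.678, 0.04 , 0.099]))]
tin []
spice_jar []
```

View pics/scene1.png

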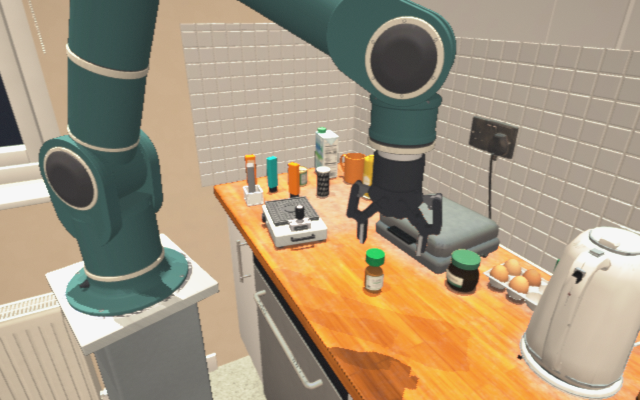

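View pics/top1.png

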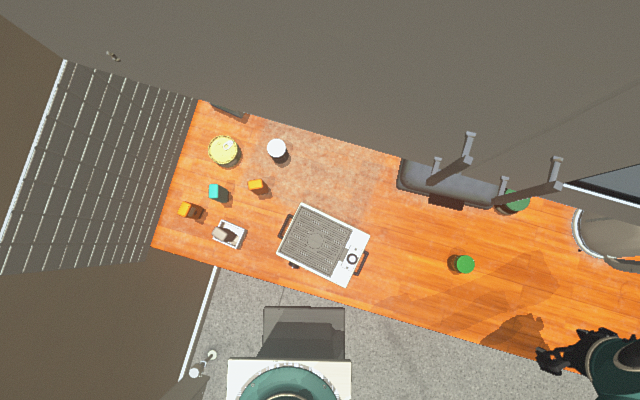

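The scene picture shows the grey stick in the white holder at (252,185), with the griddle at (295,220) and its knob at (299,211). In the top picture the holder is at (228,234), the boss at (315,241), the knob at (352,259), and the spice jar at (464,263). Next I'll get the yaws from the top view.

```bash
python3 - <<'E'
from h import *
p,P=shot('top'); im=p['image']
c=im[190:290,190:390]; cv2.imwrite('pics/crop1.png',cv2.cvtColor(cv2.resize(c,(800,400),interpolation=cv2.INTER_CUBIC),cv2.COLOR_RGB2BGR))
for uv,z in [((228,234),.045),((222,233),.13),((315,241),.059),((352,259),.111),((464,263),.098),((277,149),.098),((223,151),.058)]: print(uv,ray(p,P,*uv,z))
hsv=cv2.cvtColor(im,cv2.COLOR_RGB2HSV)
for nm,(a,b,c_,d),z in [('holder',(205,215,250,255),.045),('griddle',(270,195,375,290),.05)]:
    m=np.zeros(im.shape[:2],np.uint8); s=hsv[b:d,a:c_]; m[b:d,a:c_]=((s[...,1]<70)&((s[...,2]>150) if nm=='holder' else True))*255
    n,l,st,ce=cv2.connectedComponentsWithStats(m); k=1+np.argmax(st[1:,4]); 
    cs,_=cv2.findContours((l==k).astype(np.uint8),0,2); W=np.array([ray(p,P,*q[0],z)[:2] for q in max(cs,key=cv2.contourArea)],np.float32)
    print(nm,st[k],cv2.minAreaRect(W*1000), cv2.boxPoints(cv2.minAreaRect(W*1000)).round())
E
```

```text
(228, 234) [0.4684 0.1592 0.045 ]
(222, 233) [0.469  0.1552 0.13  ]
(315, 241) [ 0.4557 -0.0624  0.059 ]
(352, 259) [ 0.4148 -0.1527  0.111 ]
(464, 263) [ 0.411  -0.4239  0.098 ]
(277, 149) [0.6795 0.0364 0.098 ]
(223, 151) [0.6793 0.1787 0.058 ]
holder [212 219  33  30 467] ((470.8141784667969, 160.852294921875), (73.84986877441406, 55.53706359863281), 67.98362731933594) [[431. 137.]
 [483. 116.]
 [510. 185.]
 [459. 205.]]
griddle [ 276  202   94   86 4723] ((443.1636657714844, -79.7166748046875), (223.57408142089844, 159.10452270507812), 65.37020111083984) [[ 324. -148.]
 [ 469. -214.]
 [ 562.  -11.]
 [ 417.   55.]]
```

View pics/crop1.png

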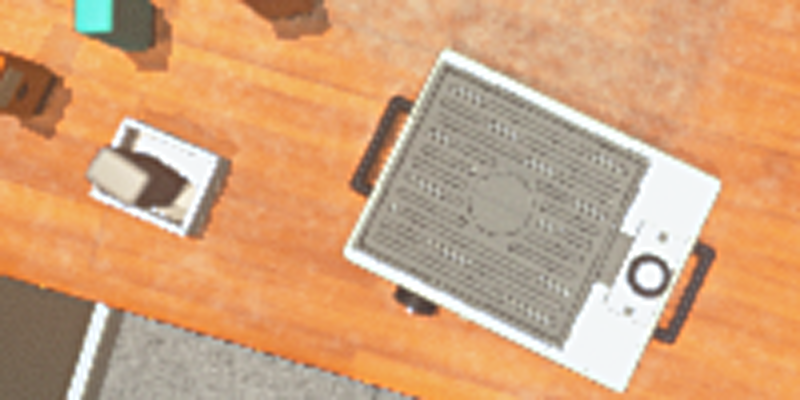

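```bash
cat >> h.py <<'E'
def plan(X,yaw,n):
    "print n rows from here to X (TCP, tool down) at yaw degrees"
    T=tool(); x0=T[:3,3]; y0=np.arctan2(T[1,0],T[0,0]); dy=(np.radians(yaw)-y0+np.pi/2)%np.pi-np.pi/2
    print('turn',np.degrees(dy).round(1),'shift',((np.array(X)-x0)*1000).round(1))
    out=[]
    for i in range(n):
        M=R.from_euler('z',y0+dy*i/n).as_matrix()@np.diag([1,-1,-1])
        out.append([*np.round(M.T@((np.array(X)-x0)/n*1000),1).tolist(),round(-dy/n,3)])
    print(out)
E
python3 - <<'E'
from h import *
print(np.array(arm.get_image('wrist')['tool_from_camera']).round(3))
plan([.46,.15,.30],68,14)
p,P=shot('top')
for uv in [(222,220),(245.5,229.3),(237,249),(213,239)]: print(ray(p,P,*uv,.045))
print(ray(p,P,219,234,.134))
E
```

```text
[[-0.    -0.956 -0.294  0.075]
 [ 1.    -0.     0.001  0.   ]
 [-0.001 -0.294  0.956 -0.141]
 [ 0.     0.     0.     1.   ]]
turn 43.5 shift [200.7 718.6  68.7]
[[34.3, -40.8, -4.9, np.float64(-0.054)], [36.5, -38.8, -4.9, np.float64(-0.054)], [38.6, -36.8, -4.9, np.float64(-0.054)], [40.5, -34.7, -4.9, np.float64(-0.054)], [42.3, -32.4, -4.9, np.float64(-0.054)], [44.0, -30.1, -4.9, np.float64(-0.054)], [45.6, -27.6, -4.9, np.float64(-0.054)], [47.0, -25.1, -4.9, np.float64(-0.054)], [48.3, -22.6, -4.9, np.float64(-0.054)], [49.4, -19.9, -4.9, np.float64(-0.054)], [50.4, -17.2, -4.9, np.float64(-0.054)], [51.3, -14.4, -4.9, np.float64(-0.054)], [52.0, -11.6, -4.9, np.float64(-0.054)], [52.6, -8.8, -4.9, np.float64(-0.054)]]
[0.5035 0.176  0.045 ]
[0.4813 0.1153 0.045 ]
[0.4311 0.1347 0.045 ]
[0.4548 0.1966 0.045 ]
[0.4665 0.1612 0.134 ]
```

```bash
python3 -m pendant '[[34,-41,-10,-0.054],[36.5,-39,-10,-0.054],[38.6,-37,-10,-0.054],[40.5,-35,-5,-0.054],[42,-32.5,-5,-0.054],[44,-30,-5,-0.054],[45.6,-27.6,-5,-0.054],[47,-25,-5,-0.054],[48,-22.6,-5,-0.054],[49,-20,-3,-0.054],[50,-17,0,-0.054],[51,-14.5,0,-0.054]]' 1 30
python3 - <<'E'
from h import *
plan([.452,.115,.30],69,4)
E
```

```text
t: 2.55
eef_pos: [0.4286, 0.0644, 0.2968]
orientation: [179.6, 0.1, 62.5]
wrist_force: [1.3, -1.0, -0.2]
finger_gap: 0.999
turn 6.5 shift [23.4 50.6  3.2]
[[13.9, -0.7, -0.8, np.float64(-0.028)], [13.9, -0.3, -0.8, np.float64(-0.028)], [13.9, 0.1, -0.8, np.float64(-0.028)], [13.9, 0.5, -0.8, np.float64(-0.028)]]
```

```bash
python3 -m pendant '[[14,-0.7,-1,-0.028],[14,0,-1,-0.028],[14,0,-1,-0.028],[0,0,0,0],[0,0,0,0]]'
python3 - <<'E'
from h import *
p,P=shot('wrist'); save(p,'w1.png'); print(find('thermometer',p,P),find('holder_in',p,P))
print(proj(p,P,[.4665,.1612,.134]),proj(p,P,[.4677,.1557,.045]))
E
```

```text
t: 3.18
eef_pos: [0.4472, 0.1052, 0.2999]
orientation: [179.6, 0.1, 67.7]
wrist_force: [0.1, 0.3, 0.2]
finger_gap: 1.002
[(0.96, array([0.468, 0.163, 0.133])), (0.92, array([0.582, 0.094, 0.118])), (0.77, array([0.562, 0.181, 0.128])), (0.68, array([0.524, 0.243, 0.128]))] [(0.72, array([0.477, 0.159, 0.019]))]
[314.1 133.1] [317.  133.1]
```

View pics/w1.png

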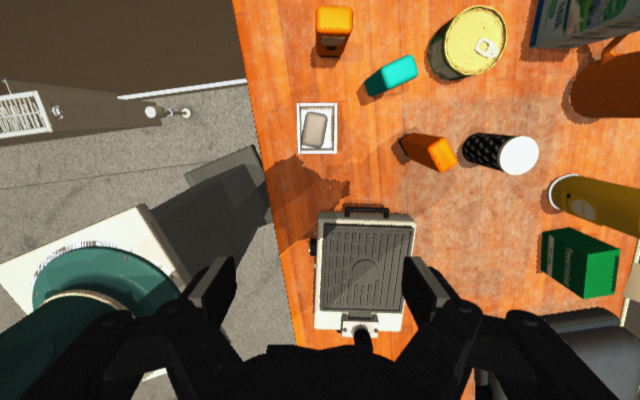

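The grey stick is in the holder at (314,130), turned about 11° from the holder's axes, and the teal and orange sticks are clear of it. I'll grip at its own yaw.

```bash
python3 - <<'E'
from h import *
plan([.467,.162,.19],58,6)
E
```

```text
turn -9.7 shift [  19.8   56.7 -110. ]
[[10.0, -0.5, 18.3, np.float64(0.028)], [10.0, -0.8, 18.3, np.float64(0.028)], [10.0, -1.1, 18.3, np.float64(0.028)], [9.9, -1.4, 18.3, np.float64(0.028)], [9.9, -1.7, 18.3, np.float64(0.028)], [9.8, -1.9, 18.3, np.float64(0.028)]]
```

```bash
python3 -m pendant '[[10,-0.5,18,0.03],[10,-0.8,18,0.03],[10,-1,18,0.03],[10,-1.4,18,0.03],[10,-1.7,18,0.03],[10,-2,18,0.03],[0,0,0,0],[0,0,0,0]]'
python3 - <<'E'
from h import *
p,P=shot('wrist'); save(p,'w2.png'); print(find('thermometer',p,P)[:2])
plan([.467,.162,.082],58,6)
E
```

```text
t: 4.32
eef_pos: [0.4696, 0.1596, 0.1898]
orientation: [179.4, 0.1, 56.7]
wrist_force: [0.3, 0.1, -0.6]
finger_gap: 0.996
[(0.87, array([0.474, 0.174, 0.137])), (0.85, array([0.568, 0.188, 0.128]))]
turn 1.3 shift [  -2.7    2.5 -107.9]
[[0.1, -0.6, 18.0, np.float64(-0.004)], [0.1, -0.6, 18.0, np.float64(-0.004)], [0.1, -0.6, 18.0, np.float64(-0.004)], [0.1, -0.6, 18.0, np.float64(-0.004)], [0.1, -0.6, 18.0, np.float64(-0.004)], [0.1, -0.6, 18.0, np.float64(-0.004)]]
```

View pics/w2.png

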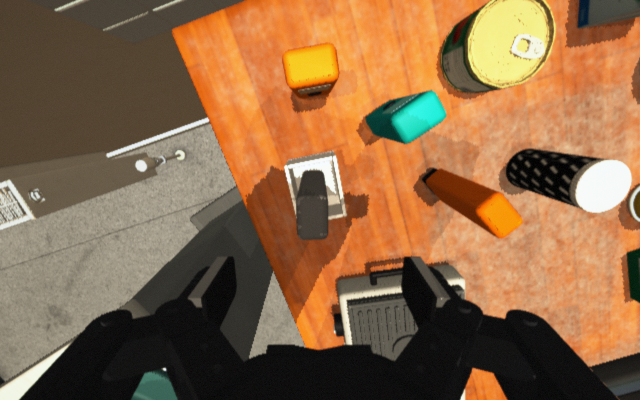

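```bash
python3 - <<'E'
from h import *
p,P=shot('wrist'); X=ray(p,P,313,222,.134); print(X)
T=tool(); print((T[:3,:3].T@(X-T[:3,3])*1000).round(1))
E
```

```text
[0.4676 0.1626 0.134 ]
[ 1.4 -4.  55.9]
```

```bash
python3 -m pendant '[[0.3,-1,18,0],[0.3,-1,18,0],[0.3,-1,18,0],[0.3,-1,18,0],[0,0,18,0],[0,0,17,0],[0,0,0,0],[0,0,0,0]]'
python3 -m pendant '[[0,0,0,0],[0,0,0,0],[0,0,0,0],[0,0,0,0],[0,0,0,0],[0,0,0,0],[0,0,0,0],[0,0,0,0]]' 0 40
```

```text
t: 5.48
eef_pos: [0.4668, 0.1614, 0.0749]
orientation: [179.5, 0.1, 56.7]
wrist_force: [-0.6, -0.7, 0.7]
finger_gap: 1.001
t: 6.48
eef_pos: [0.4676, 0.1614, 0.0763]
orientation: [179.4, 0.1, 56.7]
wrist_force: [-0.4, 0.4, -0.3]
finger_gap: 0.272
```

```bash
python3 -m pendant '[[0,0,-10,0],[0,0,-20,0],[0,0,-20,0],[0,0,-20,0],[0,0,-20,0],[0,0,-18,0],[0,0,0,0],[0,0,0,0]]'
python3 - <<'E'
from h import *
p,P=shot('top'); B=ray(p,P,315,240.25,.059); K=ray(p,P,352.5,258.75,.111);print(B,K, np.degrees(np.arctan2(*(B-K)[1::-1]))); save(p,'top2.png')
p,P=shot('wrist'); save(p,'w3.png'); print(proj(p,P,B),proj(p,P,K))
# boss per w1 picture: camera pose then
T=np.eye(4);T[:3,:3]=R.from_euler('xyz',[179.6,.1,67.7],degrees=True).as_matrix();T[:3,3]=[.4472,.1052,.2999]
print(ray(p,T@np.array(p['tool_from_camera']),364,270,.059), ray(p,T@np.array(p['tool_from_camera']),317,128,.045))
plan([*(B[:2]),.181],56.7,8); print(arm.state()['finger_gap'],arm.state()['eef_pos'])
E
```

```text
t: 7.48
eef_pos: [0.4659, 0.1625, 0.1906]
orientation: [179.3, 0.0, 56.7]
wrist_force: [0.1, -0.1, -1.8]
finger_gap: 0.275
[ 0.4576 -0.0624  0.059 ] [ 0.4154 -0.1539  0.111 ] 65.24074513936657
[414.4 351.7] [434.1 458.9]
[ 0.4574 -0.056   0.059 ] [0.4705 0.162  0.045 ]
turn -0.1 shift [  -8.3 -225.    -9.5]
[[-24.1, 14.6, 1.2, np.float64(0.0)], [-24.1, 14.6, 1.2, np.float64(0.0)], [-24.1, 14.6, 1.2, np.float64(0.0)], [-24.1, 14.6, 1.2, np.float64(0.0)], [-24.1, 14.6, 1.2, np.float64(0.0)], [-24.1, 14.6, 1.2, np.float64(0.0)], [-24.1, 14.6, 1.2, np.float64(0.0)], [-24.1, 14.6, 1.2, np.float64(0.0)]]
0.27194561737022466 [0.46587333 0.16257822 0.19045796]
```

View pics/w3.png

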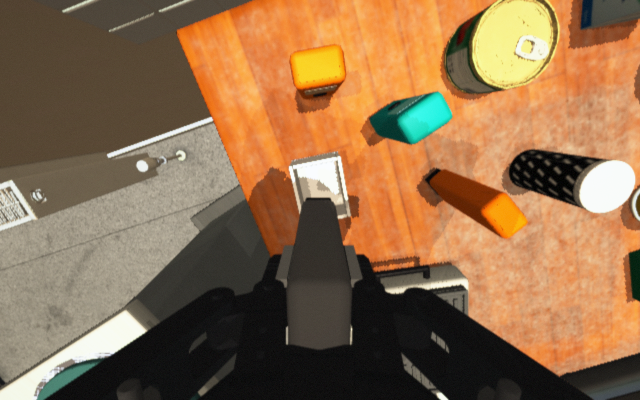

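The thermometer is clear of its holder and hangs straight in the jaws. Now moving it over the boss.

```bash
python3 -m pendant '[[-14,8,0,0],[-24,14.5,0,0],[-28,17,1,0],[-28,17,1,0],[-28,17,2,0],[-28,17,2,0],[-20,12,2,0],[-14,9,1,0],[-5,2,0,0],[0,0,0,0],[0,0,0,0]]'
python3 - <<'E'
from h import *
plan([.4575,-.060,.181],56.7,3)
p,P=shot('scene'); c=p['image'][140:270,210:370]; cv2.imwrite('pics/s2.png',cv2.cvtColor(cv2.resize(c,(640,520),interpolation=cv2.INTER_CUBIC),cv2.COLOR_RGB2BGR))
E
```

```text
t: 8.95
eef_pos: [0.4543, -0.0626, 0.1769]
orientation: [179.9, 0.2, 57.0]
wrist_force: [0.6, -0.5, -1.4]
finger_gap: 0.277
turn -0.3 shift [3.2 2.6 4.1]
[[1.3, 0.4, -1.4, np.float64(0.001)], [1.3, 0.4, -1.4, np.float64(0.001)], [1.3, 0.4, -1.4, np.float64(0.001)]]
```

View pics/s2.png

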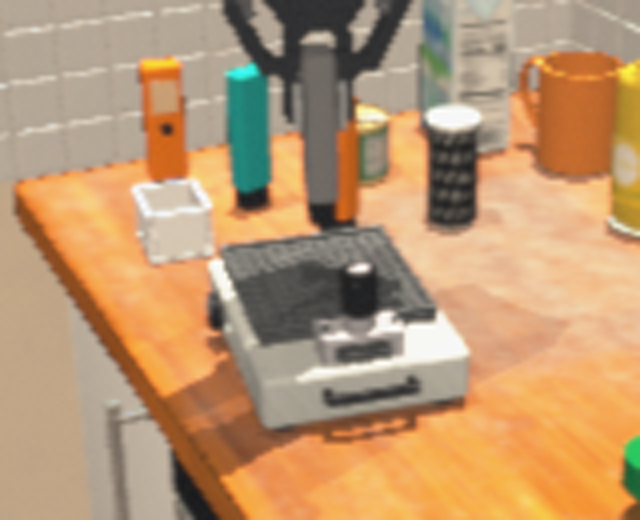

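```bash
python3 -m pendant '[[2,0.5,-2,0],[1,0.5,-1,0],[0,0,0,0],[0,0,0,0],[0,0,0,0],[0,0,0,0],[0,0,0,0],[0,0,0,0],[0,0,0,0],[0,0,0,0],[0,0,0,0],[0,0,0,0]]'
python3 -m pendant '[[0,0,0,0],[0,0,0,0],[0,0,0,0],[0,0,0,0],[0,0,0,0],[0,0,0,0],[0,0,0,0],[0,0,0,0],[0,0,0,0],[0,0,0,0]]'
python3 - <<'E'
from h import *
p,P=shot('scene'); x=arm.state()['eef_pos']; print(proj(p,P,[.4543,-.0626,.105]),proj(p,P,[.4575,-.06,.059]))
print('boss',find('plate_spot',p,P),'K proj',proj(p,P,[.4154,-.1539,.111]))
# griddle yaw 65.2 tongue/plate corners from pics: crop far-left(210,250) far-right(382,228)
for u,v in [(215,245),(383,228),(437,315),(265,368)]: print(ray(p,P,210+u/4,140+v/4,.056))
E
```

```text
t: 10.5
eef_pos: [0.4571, -0.0594, 0.1802]
orientation: [179.9, 0.2, 57.0]
wrist_force: [0.5, -0.2, -2.3]
finger_gap: 0.277
t: 11.75
eef_pos: [0.4571, -0.0595, 0.1802]
orientation: [179.9, 0.2, 57.0]
wrist_force: [0.6, -0.4, -2.1]
finger_gap: 0.277
[290.1 194.7] [290.8 208.1]
boss [(0.68, array([ 0.413, -0.132,  0.052]))] K proj [300.1 207.2]
[0.4286 0.0379 0.056 ]
[ 0.5464 -0.0256  0.056 ]
[ 0.4791 -0.1621  0.056 ]
[ 0.3425 -0.1402  0.056 ]
```

```bash
python3 - <<'E'
from h import *
plan([.469,.159,.190],67,10)
E
```

```text
turn 9.9 shift [ 11.9 218.5   9.8]
[[19.0, -10.9, -1.0, np.float64(-0.017)], [19.2, -10.5, -1.0, np.float64(-0.017)], [19.3, -10.2, -1.0, np.float64(-0.017)], [19.5, -9.9, -1.0, np.float64(-0.017)], [19.7, -9.5, -1.0, np.float64(-0.017)], [19.9, -9.2, -1.0, np.float64(-0.017)], [20.0, -8.8, -1.0, np.float64(-0.017)], [20.2, -8.5, -1.0, np.float64(-0.017)], [20.3, -8.1, -1.0, np.float64(-0.017)], [20.4, -7.8, -1.0, np.float64(-0.017)]]
```

```bash
python3 -m pendant '[[12,-7,-3,-0.017],[19,-10.5,-3,-0.017],[22,-11,-2,-0.017],[22,-11,-2,-0.017],[22,-11,0,-0.017],[22,-10,0,-0.017],[22,-10,0,-0.017],[20,-8.5,0,-0.017],[18,-8,0,-0.017],[12,-5,0,-0.017],[0,0,0,0],[0,0,0,0]]'
python3 - <<'E'
from h import *
plan([.469,.159,.190],67,2)
p,P=shot('wrist'); save(p,'w4.png')
for c in [(.5035,.176),(.4813,.1153),(.4311,.1347),(.4548,.1966)]: print(proj(p,P,[*c,.045]))
E
```

```text
t: 13.35
eef_pos: [0.4637, 0.1742, 0.1927]
orientation: [179.8, 0.0, 68.1]
wrist_force: [0.3, -0.1, -2.6]
finger_gap: 0.274
turn -1.1 shift [  5.3 -15.2  -2.7]
[[-6.1, 5.3, 1.4, np.float64(0.01)], [-6.0, 5.4, 1.4, np.float64(0.01)]]
[353.2 177.1]
[353.  235.1]
[303.9 235.8]
[301.9 176.2]
```

View pics/w4.png

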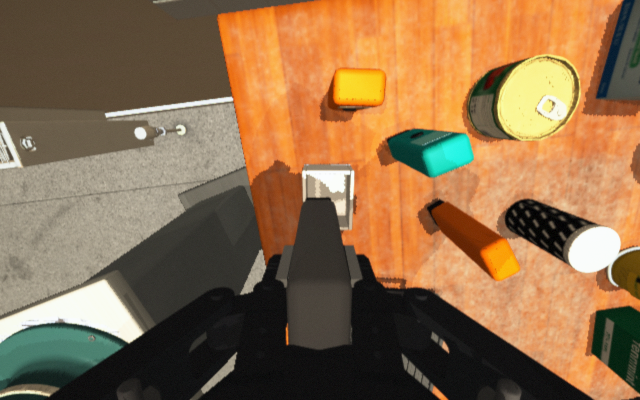

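```bash
python3 - <<'E'
from h import *
p,P=shot('wrist'); C=np.array([ray(p,P,*q,.045) for q in [(302,166),(354,166),(353,230)]]); print(C)
print((C[0]+C[2])/2,[np.linalg.norm(C[0]-C[1]),np.linalg.norm(C[2]-C[1])])
plan([.4695,.1605,.190],67.5,3)
E
```

```text
[[0.4591 0.2062 0.045 ]
 [0.5082 0.1864 0.045 ]
 [0.4834 0.1208 0.045 ]]
[0.47125 0.1635  0.045  ] [np.float64(0.052941949340763766), np.float64(0.07013130542061798)]
turn -0.6 shift [  5.7 -13.5  -2.8]
[[-3.5, 3.4, 0.9, np.float64(0.003)], [-3.4, 3.5, 0.9, np.float64(0.003)], [-3.4, 3.5, 0.9, np.float64(0.003)]]
```

```bash
python3 -m pendant '[[-4,4,1,0],[-4,4,1,0],[-2.5,3,1,0],[0,0,0,0],[0,0,10,0],[0,0,10,0],[0,0,0,0],[0,0,0,0]]'
```

```text
t: 14.45
eef_pos: [0.4705, 0.1577, 0.1676]
orientation: [179.9, 0.1, 67.9]
wrist_force: [-0.1, 0.7, -1.4]
finger_gap: 0.278
```

```bash
python3 - <<'E'
from h import *
plan([.470,.161,.077],68,8)
E
```

```text
turn 0.1 shift [ -0.5   3.3 -90.6]
[[0.4, -0.2, 11.3, np.float64(-0.0)], [0.4, -0.2, 11.3, np.float64(-0.0)], [0.4, -0.2, 11.3, np.float64(-0.0)], [0.4, -0.2, 11.3, np.float64(-0.0)], [0.4, -0.2, 11.3, np.float64(-0.0)], [0.4, -0.2, 11.3, np.float64(-0.0)], [0.4, -0.2, 11.3, np.float64(-0.0)], [0.4, -0.2, 11.3, np.float64(-0.0)]]
```

```bash
python3 -m pendant '[[1,-0.4,11,0],[1,-0.4,11,0],[0.6,-0.3,11,0],[0.5,0,11,0],[0,0,11,0],[0,0,0,0]]'
python3 -m pendant '[[0,0,10,0],[0,0,8,0],[0,0,6,0],[0,0,4,0],[0,0,0,0],[0,0,0,0]]'
```

```text
t: 15.2
eef_pos: [0.4706, 0.1611, 0.1082]
orientation: [179.9, 0.1, 68.0]
wrist_force: [-1.0, -0.4, -1.8]
finger_gap: 0.272
t: 15.95
eef_pos: [0.471, 0.1612, 0.0788]
orientation: [179.8, 0.1, 68.0]
wrist_force: [0.4, 0.7, -0.4]
finger_gap: 0.276
```

```bash
python3 -m pendant '[[0,0,1.5,0],[0,0,1,0],[0,0,0,0],[0,0,0,0]]'
python3 -m pendant '[[0,0,0,0],[0,0,0,0],[0,0,0,0],[0,0,0,0],[0,0,0,0],[0,0,0,0]]' 1
python3 -m pendant '[[0,0,-15,0],[0,0,-20,0],[0,0,-30,0],[0,0,-30,0],[0,0,-30,0],[0,0,-20,0],[0,0,0,0],[0,0,0,0]]'
python3 - <<'E'
from h import *
p,P=shot('wrist'); save(p,'w5.png'); print(find('thermometer',p,P)[:3])
plan([.415,-.154,.22],65.5,10)
E
```

```text
t: 16.45
eef_pos: [0.4713, 0.1612, 0.0765]
orientation: [179.8, 0.0, 67.9]
wrist_force: [-0.9, 0.9, -0.8]
finger_gap: 0.277
t: 17.2
eef_pos: [0.4715, 0.1613, 0.0768]
orientation: [179.8, 0.0, 67.9]
wrist_force: [0.8, -0.1, 0.5]
finger_gap: 1.003
t: 18.2
eef_pos: [0.4702, 0.1626, 0.2322]
orientation: [179.7, -0.1, 68.1]
wrist_force: [0.5, -0.6, -0.1]
finger_gap: 0.998
[(0.92, array([0.525, 0.25 , 0.129])), (0.87, array([0.478, 0.171, 0.135])), (0.57, array([0.583, 0.1  , 0.113]))]
turn -2.6 shift [ -55.2 -316.6  -11.9]
[[-31.4, 6.7, 1.2, np.float64(0.005)], [-31.4, 6.8, 1.2, np.float64(0.005)], [-31.4, 7.0, 1.2, np.float64(0.005)], [-31.3, 7.1, 1.2, np.float64(0.005)], [-31.3, 7.3, 1.2, np.float64(0.005)], [-31.3, 7.4, 1.2, np.float64(0.005)], [-31.2, 7.5, 1.2, np.float64(0.005)], [-31.2, 7.7, 1.2, np.float64(0.005)], [-31.2, 7.8, 1.2, np.float64(0.005)], [-31.1, 8.0, 1.2, np.float64(0.005)]]
```

View pics/w5.png

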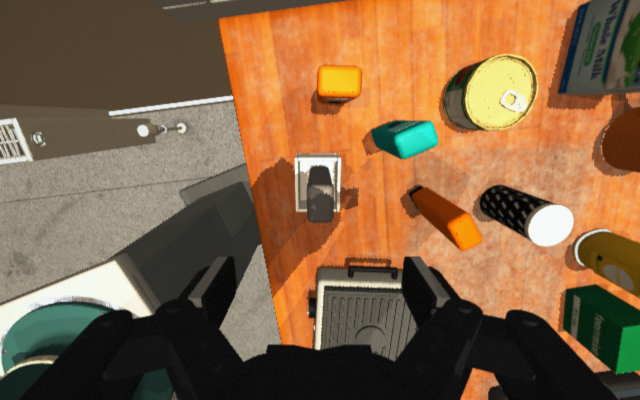

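The thermometer is back in the holder, upright, at (320,190). Next is the knob.

```bash
python3 -m pendant '[[-20,5,1,0.005],[-31,7,1,0.005],[-36,8,1,0.005],[-36,8,1,0.005],[-36,8,1,0.005],[-36,8,1,0.005],[-36,8,1,0.005],[-31,8,1,0.005],[-16,4,1,0],[0,0,0,0],[0,0,0,0]]'
python3 - <<'E'
from h import *
p,P=shot('wrist'); save(p,'w6.png'); print(find('plunger_knob',p,P),proj(p,P,[.4154,-.1539,.111]),arm.state()['eef_pos'])
plan([.4154,-.1539,.14],65.2,5)
E
```

```text
t: 19.68
eef_pos: [0.4155, -0.1251, 0.2164]
orientation: [-179.6, -0.1, 65.9]
wrist_force: [0.4, 0.3, 0.1]
finger_gap: 1.002
[] [331.8 231.6] [ 0.4155176  -0.12507108  0.2164915 ]
turn -0.7 shift [ -0.1 -28.8 -76.5]
[[-5.3, 2.3, 15.3, np.float64(0.003)], [-5.3, 2.3, 15.3, np.float64(0.003)], [-5.3, 2.4, 15.3, np.float64(0.003)], [-5.3, 2.4, 15.3, np.float64(0.003)], [-5.2, 2.4, 15.3, np.float64(0.003)]]
```

View pics/w6.png

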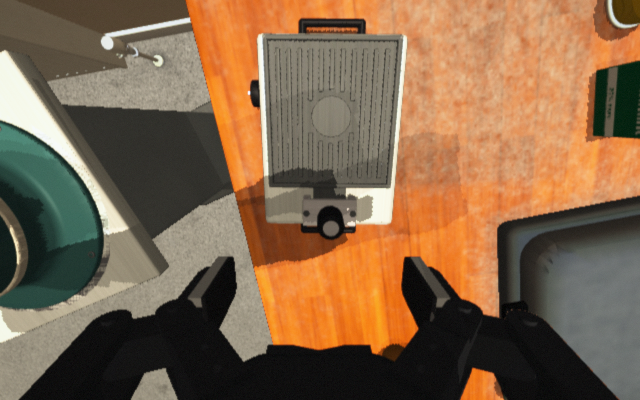

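Knob top is at (330,228), 4 px from where I predicted it. The griddle is square to the jaws.

```bash
python3 -m pendant '[[-6,2.5,15,0.003],[-6,2.5,15,0.003],[-5,2.4,15,0.003],[-5,2.4,12,0.003],[-3,2,8,0],[0,0,0,0],[0,0,0,0]]'
python3 - <<'E'
from h import *
p,P=shot('wrist'); 
for X in ([.4154,-.1535,.111],): print(proj(p,P,X))
print(find('plunger_knob',p,P))
save(p,'w7.png'); plan([.4154,-.1525,.079],65.3,6)
E
```

```text
t: 20.65
eef_pos: [0.4154, -0.1533, 0.1458]
orientation: [-179.5, -0.1, 65.3]
wrist_force: [-0.4, -0.1, -0.9]
finger_gap: 1.001
[319.  235.3]
[(0.87, array([ 0.419, -0.149,  0.108]))]
turn 0.0 shift [ -0.    0.9 -66.9]
[[0.1, -0.1, 11.2, np.float64(-0.0)], [0.1, -0.1, 11.2, np.float64(-0.0)], [0.1, -0.1, 11.2, np.float64(-0.0)], [0.1, -0.1, 11.2, np.float64(-0.0)], [0.1, -0.1, 11.2, np.float64(-0.0)], [0.1, -0.1, 11.2, np.float64(-0.0)]]
```

View pics/w7.png

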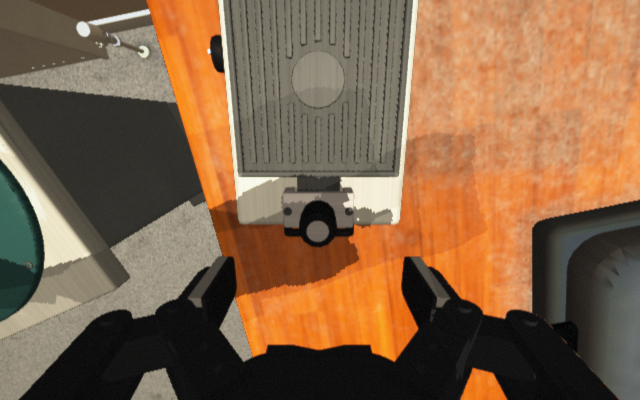

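```bash
python3 -m pendant '[[1,-0.2,12,0],[1,-0.2,12,0],[0.5,0,12,0],[0,0,12,0],[0,0,10,0],[0,0,6,0],[0,0,0,0],[0,0,0,0]]'
python3 -m pendant '[[0,0,0,0],[0,0,0,0],[0,0,0,0],[0,0,0,0],[0,0,0,0],[0,0,0,0],[0,0,0,0],[0,0,0,0]]' 0 80
```

```text
t: 21.75
eef_pos: [0.4157, -0.1501, 0.0773]
orientation: [-179.5, -0.1, 65.3]
wrist_force: [0.3, -0.6, -0.7]
finger_gap: 1.0
t: 22.75
eef_pos: [0.4156, -0.1501, 0.0785]
orientation: [-179.6, -0.1, 65.3]
wrist_force: [-0.5, -0.2, 0.7]
finger_gap: 0.284
```

```bash
for i in 1 2 3; do :; done; python3 -m pendant '[[0,0,-3,0],[0,0,-3,0],[0,0,0,0]]'; python3 -m pendant '[[0,0,-3,0],[0,0,-3,0],[0,0,0,0]]'; python3 -m pendant '[[0,0,-2,0],[0,0,-1,0],[0,0,0,0]]'
```

```text
t: 23.12
eef_pos: [0.4156, -0.1502, 0.0845]
orientation: [-179.6, -0.1, 65.3]
wrist_force: [1.3, -0.6, -7.5]
finger_gap: 0.281
t: 23.5
eef_pos: [0.4156, -0.1501, 0.0908]
orientation: [-179.5, -0.1, 65.3]
wrist_force: [2.6, 0.6, -11.0]
finger_gap: 0.281
t: 23.88
eef_pos: [0.4156, -0.1501, 0.0936]
orientation: [-179.5, -0.1, 65.3]
wrist_force: [5.5, -1.3, -14.0]
finger_gap: 0.285
```

```bash
python3 -m pendant '[[0,0,-1,0],[0,0,0,0],[0,0,0,0],[0,0,0,0]]'
python3 - <<'E'
from h import *
p,P=shot('scene'); c=p['image'][140:270,210:370]; cv2.imwrite('pics/s3.png',cv2.cvtColor(cv2.resize(c,(640,520),interpolation=cv2.INTER_CUBIC),cv2.COLOR_RGB2BGR))
E
```

```text
t: 24.38
eef_pos: [0.4156, -0.1501, 0.0935]
orientation: [-179.5, -0.2, 65.3]
wrist_force: [3.2, -1.0, -11.1]
finger_gap: 0.281
```

View pics/s3.png

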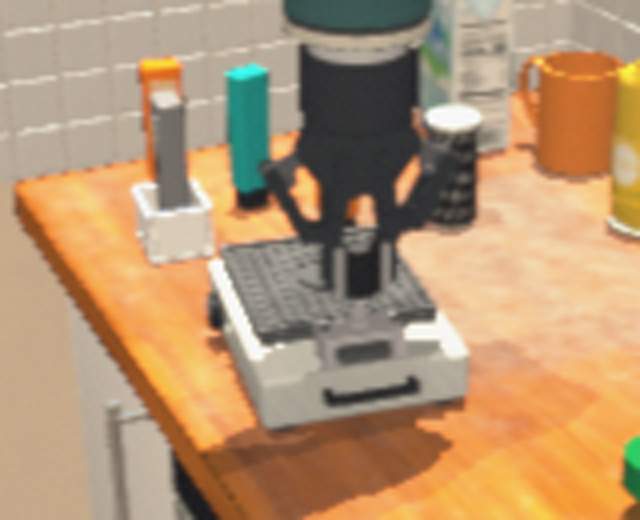

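```bash
python3 -m pendant '[[0,0,-2,0],[0,0,0,0],[0,0,0,0],[0,0,0,0]]'
```

```text
t: 24.92
eef_pos: [0.4152, -0.15, 0.094]
orientation: [-179.5, -0.2, 65.3]
wrist_force: [4.4, -1.3, -11.8]
finger_gap: 0.285
```

```bash
python3 -c "
from workcell import arm
print(arm.hand_in()); s=arm.state(); print(s['t'],s['eef_pos'],s['wrist_force'],s['finger_gap'])"
```

```text
the job is handed in; nothing more can be done
None
the job is handed in; nothing more can be done
```

The job is handed in at about 25 s of the allowed 72 s, with the arm still gripping the knob and holding the plunger up. The hand-in gave no verdict.

- **Reading:** I held the thermometer upright over the boss for about 2.5 s. The lens was about 5 cm up, with the hand drifting only about 0.1 mm between readings. My two camera estimates of the boss differed by about 6 mm, so I aimed between them.
- **Return:** I lowered it back into its holder before letting go. The wrist and scene pictures afterwards show it standing upright inside. My estimates of the holder's centre differed by about 8 mm, and I again aimed between them.
- **Plunger:** With an 80 N grip I pulled the knob up. The hand rose about 15.5 mm and then gained only 0.5 mm from a further 2 mm command. That, with a steady downward force of about 12 N, suggests the plunger is against its stop with the knob still gripped.
- **Odd readings:**
  - The grip on the 26 mm knob measured about 24 mm.
  - The last force was slightly above the stated 10 N spring force.
  - A final state read after hand-in was refused, so these figures are from just before it.
- **Bystanders:** I touched none of them knowingly. The last picture shows the pepper drum standing in place. The tin was last seen undisturbed after the thermometer was released. The spice jar is only partly in that last crop, and I did not measure any of them again.

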